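# Weigh the spice jars on the pantry balance

### The arm

A 6-joint arm with a two-finger parallel gripper is mounted at the origin on the work surface. World frame = base frame: x ahead of the robot, y to its left, z up, the work surface at z = 0. Lengths are in mm, angles in degrees, forces in N, time in s.
With the tool pointing down it reaches from about 350 to 850 mm from the base axis. Payload 8.1 kg.
Tool frame: the origin (TCP) lies at the very end of the fingers, on their centre line; the grasp point (between the pads) lies 19 mm behind it; z points along the fingers, y is the line along which they close (so a half turn about z gives the same grasp; the last joint's range is limited). The gripper opens to 85 mm and grips with 20 to 120 N. Pads are 22 mm wide; open, the fingers measure 114 mm over their backs; the gripper's body (76 mm by 85 mm) begins 54 mm behind the grasp point. The pads swing forward as they close: fully open they stand 13 mm farther back than shut.
Start: joints at [63.69, 7.471, 85.268, -0, 87.261, -4.893], TCP at [219.073, 558.581, 231.292] pointing down, gripper open.
Joint ranges: [-169.43, 169.43], [-51.17, 129.36], [1.28, 143.12], [-76.62, 256.62], [0, 156.53], [-152.29, 152.29]. Speed limits (degrees/s): [136.94, 136.94, 159.86, 180, 180, 180].

### API

Orientations are given as [roll, pitch, yaw] about the fixed x, y, z axes, in that order (R = Rz(yaw) Ry(pitch) Rx(roll)).
In Python, from bench import sense, eyes, job, models gives the robot as it stands. The module is installed in compiled form; this text tells all that it offers.
- The arm moves only by the tool apply_moves, never from a script. Its argument "rows" is a list of rows, each a list of 6 numbers: the shift along the tool's x, y, z in mm, then the turn, a rotation vector about the tool's x, y, z in rad. In form: [[dx, dy, dz, rx, ry, rz], ...]. A call has exactly 5 rows; each row shifts and turns the commanded pose from where the row before left it, along the tool's axes as they then stand; what a row does not reach is not made up. A row lasts 1/8 s, in which the tool goes at most 62.5 mm and 10.7 degrees, less where a joint would pass 70% of its speed; a pose out of reach is approached as far as the arm can. A call is refused whole if a number of a shift passes 62.5 or a number of a turn 0.188, either way. A call with a gripper value outside its range is refused whole. "fingers" is the finger opening in mm, from 0 to 85.4, set as the call begins (left out, the last holds). The fingers move at their own pace and stop on an object; "grip_force" is the grip in N (left out, the last holds). Time passes only in rows, so rows that do not move let the fingers close, or fill a call up. It gives the time, the measured TCP pose, the force, the opening and the grip force at its end, in the units of the state.
- sense(): the state, without advancing time (a new reading comes with each control period).
- eyes.snapshot(name): name is "scene" or "side" or "wrist"; returns (picture, depth): 420x560x3 uint8, red, green, blue; 420x560 float32, mm along the optical axis (not along the pixel's ray), 0 where there is no reading.
- eyes.get_calibration(name): a dict with "intrinsics" (3x3 intrinsics, pixels), "R" (3x3) and "t" (3): a world point X has camera coordinates R X + t; the wrist camera has in their place "mount" (4x4, takes a point from camera to tool coordinates, whose origin is the TCP and whose axes are the flange's). Camera axes: x right, y down, z forward; pixel columns grow to the right and rows downward; lengths in mm; the calibration is good to about 2 mm. A picture is of the moment at which its call begins: read the wrist's pose just before it. get_calibration takes no time and is no camera call.
- job.hand_in(): hands the job in; it is judged then, once.
Trained networks look in the newest picture that a camera, given by its name, has taken for a name from the list of things; names that differ only in an ending like _2 or _b are one class to them, and where a whole thing is asked for, a point or a joint stands for the part that bears it (a point fixed in the world has none). Each returns a list of dicts, best first, with "confidence" (0 to 1); they miss things now and then, are a little off and sometimes report something else, mostly with a low value. They report only what shows in the picture. A call takes as long as a camera call.
- models.boxes_of(name, camera): "xyz" ([x, y, z] in mm, in world coordinates, good to about 4 mm: the middle of the surface that is visible of it).
- models.cut_out(name, camera): "pixels" (420x560 bool, what is visible of it).
- models.place_of(name, camera): "xyz" ([x, y, z] in mm, in world coordinates, good to about 4 mm: a listed point, or the origin of a listed thing).
The state is a dict: "time": time; "joint_pos": joint angles; "qd": joint speeds; "joint_efforts": joint torques, N m; "tool_pos": TCP position; "tcp_rot": TCP orientation; "ft_force": force on the tool from outside, world axes, zero at the start; "wrist_torque": the same for the moment, N m; "finger_gap": finger opening in mm; "grip_force": force on a finger pad.
Only numpy, scipy, OpenCV 4.12 (cv2) and the standard library are available. Lean on these libraries where they do the work, as an engineer would, in place of code of your own. Each camera call takes 0.05 s, during which the arm holds its last target. There are 200 camera calls.

### The job

Weigh all the small spice jars on the dark board together on the kitchen balance: first slide the black transport lock towards the robot's side, fully to its end stop, so that the beam is free, then stand all of the jars upright on the rectangular platform, and after that put weights from the pale board into the round dish until the beam floats level. Leave the weights that are not needed down on their board or the counter, off the scale, and do not disturb the other kitchen things.

Things in the scene. Friction and masses are not known exactly. Their poses are not given: they have to be found in the camera images.
- scale: kitchen balance fixed to the counter: white base plate 200 x 160 x 15 mm, a beam 260 mm between its pan centres, pivot 85 mm above the counter. Origin on the counter right below the pivot; axes x: from the lock knob to the far side, y: from the dish to the platform, z: up. Platform on the +y side, dish on the -y side
- beam_body (a joint): tilt of the beam in rad: 0 is level, positive when the platform (jar) side is down, stops at +-0.21. A spring in the pivot makes the free beam settle (in about 2 s) at about 0.05 rad for each 50 g of difference between the pans; where a thing stands within a pan does not matter. The lock holds the beam within about 0.02 rad of level whatever is on the pans
- lock (a joint): travel of the transport lock in m: 0 locked, with its fork round the beam's tail, 0.036 at its end stop, beam free. Pulled along the scale's -x, towards the robot's side; stiff, about 2 N, stays where it is left
- lock_grip (a point): grip point of the lock's upright black knob, a 16 x 16 mm square post whose top is 100 mm above the counter and whose foot is 25 mm above it; this point is 17 mm below the knob's top. The space above and 40 mm to either side in the scale's y is free while the beam is level
- platform_floor (a point): centre of the upper face of the rectangular wooden jar platform, 240 mm (scale's x) by 124 mm (y) outside, rim 4 mm thick and 8 mm high; stays level and rises or sinks with the beam, about 106 mm above the counter when level; axes as the scale (x: from the lock knob to the far side, y: from the dish to the platform, z: up)
- dish_floor (a point): centre of the flat floor of the round steel weight dish, 166 mm outside, inner radius 78 mm, rim 10 mm high; stays level and rises or sinks with the beam, about 106 mm above the counter when level; axes as the scale
- jar_1: spice jar, straight glass cylinder 44 mm across with a flush wooden lid, 64 mm tall, standing upright on the dark board; origin at the centre of its underside, z up. Its filled mass is not given: between 100 and 300 g, a whole multiple of 50 g to within 2 percent.
- jar_2: spice jar, straight glass cylinder 44 mm across with a flush wooden lid, 64 mm tall, standing upright on the dark board; origin at the centre of its underside, z up. Its filled mass is not given: between 100 and 300 g, a whole multiple of 50 g to within 2 percent.
- jar_3: spice jar, straight glass cylinder 44 mm across with a flush wooden lid, 74 mm tall, standing upright on the dark board; origin at the centre of its underside, z up. Its filled mass is not given: between 100 and 300 g, a whole multiple of 50 g to within 2 percent.
- jar_4: spice jar, straight glass cylinder 44 mm across with a flush wooden lid, 84 mm tall, standing upright on the dark board; origin at the centre of its underside, z up. Its filled mass is not given: between 100 and 300 g, a whole multiple of 50 g to within 2 percent.
- w50: 50 g steel weight: plain cylinder 20 mm across and 18 mm tall with a small 12 mm knob on top, 28 mm tall in all, standing on the pale board; origin at the centre of its underside, z up
- w100a: 100 g steel weight: plain cylinder 24 mm across and 24 mm tall with a small 14 mm knob on top, 36 mm tall in all, standing on the pale board; origin at the centre of its underside, z up
- w100b: 100 g steel weight: plain cylinder 24 mm across and 24 mm tall with a small 14 mm knob on top, 36 mm tall in all, standing on the pale board; origin at the centre of its underside, z up; same as w100a
- w200a: 200 g steel weight: plain cylinder 30 mm across and 30 mm tall with a small 18 mm knob on top, 44 mm tall in all, standing on the pale board; origin at the centre of its underside, z up
- w200b: 200 g steel weight: plain cylinder 30 mm across and 30 mm tall with a small 18 mm knob on top, 44 mm tall in all, standing on the pale board; origin at the centre of its underside, z up; same as w200a
- jar_board: fixed dark wooden board 200 x 220 x 10 mm that the jars stand on, on one side of the scale or the other; origin at the centre of its underside, 10 mm below its top
- weight_board: fixed pale plywood board 200 x 180 x 10 mm that the weights stand on, on the other side from the jars; origin at the centre of its underside, 10 mm below its top
- pinch_bowl: white pinch bowl 52 mm across, 24 mm high, empty, on the jar board; a bystander, leave it alone
- scoop: wooden spoon 150 mm long lying near the robot; origin at its middle, x along it; a bystander, leave it alone
- tumbler_2: greenish drinking glass 64 mm across, 75 mm tall, before the scale; a bystander, leave it alone

How it is judged:
By the outcome, as a careful person would: the job done as asked, in the order asked, and still so for the second after the job is handed in, with the robot touching nothing.
Of jar_1, jar_2, jar_3, jar_4 only 3 to 4 are there at a start; the rules pass over those that are not, and their reading is None.
At some moment in a run one of w50, w100a, w100b, w200a, w200b may be knocked a few centimetres aside while the robot is not near it.
It also fails if it takes over 210 s, if anything falls off the work surface, if the arm or the gripper's body presses on something with over 40 N, if the wrist force passes 120 N, or if a joint passes its speed limit or range.

## Working session

There is one attempt and no reset: what is moved stays moved. The work goes in short steps, Python scripts to look and compute and a tool call to move; the robot and the scene stay as the last step left them, time stands still between calls to the robot, and variables do not carry over. Pictures are saved under pics/ and viewed, at most 14 in all, crops included, and the job is handed in when it is done.

Besides the shell and the picture viewer there is one more tool, called after ">>>" as name(argument=value, ...) on one line, values as JSON. apply_moves: Moves the arm, as the interface text tells. Its arguments: {"type":"object","properties":{"rows":{"type":"array"},"fingers":{"type":"number"},"grip_force":{"type":"number"}},"required":["rows"]}

```bash
mkdir -p pics; cat > h.py <<'E'
import numpy as np, cv2
from bench import sense, eyes, job, models
def snap(c,f=None):
    p,d=eyes.snapshot(c)
    if f: cv2.imwrite('pics/'+f,p[:,:,::-1])
    return p,d
def show(names,cam,kind='place_of',n=4,minc=.3):
    for k in names:
        for r in getattr(models,kind)(k,cam)[:n]:
            if r['confidence']>=minc: print(k,cam,np.round(r['xyz'],0),round(r['confidence'],2))
E
python3 - <<'E'
from h import *
snap('scene','s1.png'); snap('side','d1.png')
for c in ('scene','side'): show(['scale','lock_grip','platform_floor','dish_floor','jar_1','jar_3','jar_4','w50','w100a','w200a','pinch_bowl','tumbler_2','scoop'],c)
s=sense(); print({k:np.round(v,2) for k,v in s.items()})
E
```

```text
scale scene [579.   8.  -3.] 0.89
lock_grip scene [504.  -1.  82.] 0.68
lock_grip scene [ 499. -414.   12.] 0.48
platform_floor scene [574. 136. 109.] 0.75
dish_floor scene [ 578. -123.  105.] 0.72
jar_1 scene [452. 400.   8.] 0.58
jar_1 scene [539. 425.   8.] 0.48
jar_3 scene [452. 400.   8.] 0.58
jar_3 scene [539. 425.   8.] 0.48
jar_4 scene [452. 400.   8.] 0.58
jar_4 scene [539. 425.   8.] 0.48
w50 scene [ 501. -418.   10.] 0.63
w50 scene [404.  96.  -1.] 0.38
w50 scene [ 578. -126.  106.] 0.37
w100a scene [ 559. -402.   12.] 0.42
w200a scene [ 458. -345.   10.] 0.68
pinch_bowl scene [470. 460.   6.] 0.6
tumbler_2 scene [ 421. -149.   -2.] 0.85
tumbler_2 scene [ 497. -381.   -1.] 0.72
scoop scene [406.  95.   1.] 0.55
scoop scene [569. 132. 110.] 0.36
scoop scene [ 422. -150.   -3.] 0.33
scale side [572.   2.   0.] 0.92
lock_grip side [498.  -1.  78.] 0.83
lock_grip side [543. 420.  10.] 0.65
platform_floor side [568. 131. 109.] 0.64
dish_floor side [ 580. -131.  108.] 0.98
dish_floor side [ 562. -403.    8.] 0.31
jar_1 side [476. 333.  10.] 0.84
jar_1 side [540. 420.  14.] 0.66
jar_3 side [476. 333.  10.] 0.84
jar_3 side [540. 420.  14.] 0.66
jar_4 side [476. 333.  10.] 0.84
jar_4 side [540. 420.  14.] 0.66
w50 side [ 503. -417.   13.] 0.59
w50 side [474. 331.   4.] 0.32
w100a side [ 558. -404.   10.] 0.74
w200a side [ 459. -343.   12.] 0.51
tumbler_2 side [ 422. -148.    2.] 0.76
tumbler_2 side [ 505. -414.   13.] 0.65
scoop side [410.  99.   2.] 0.89
{'time': np.float64(1.4), 'joint_pos': array([63.69,  7.47, 85.27, -0.  , 87.26, -4.89]), 'qd': array([ 0.02, -0.07,  0.04,  0.06, -0.12,  0.07]), 'joint_efforts': array([  0.  , -56.93, -50.09,  -0.  ,   0.  ,  -0.  ]), 'tool_pos': array([219.06, 558.58, 231.31]), 'tcp_rot': array([180.  ,   0.  , 158.58]), 'ft_force': array([-0.79,  0.78, -0.21]), 'wrist_torque': array([ 0.01, -0.01,  0.04]), 'grip_force': np.float64(0.0), 'finger_gap': np.float64(85.61)}
```

View pics/s1.png

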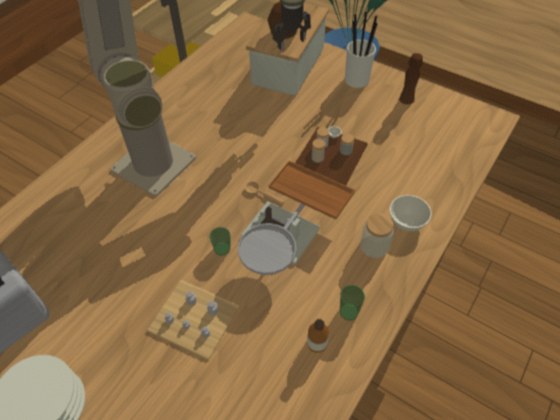

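View pics/d1.png

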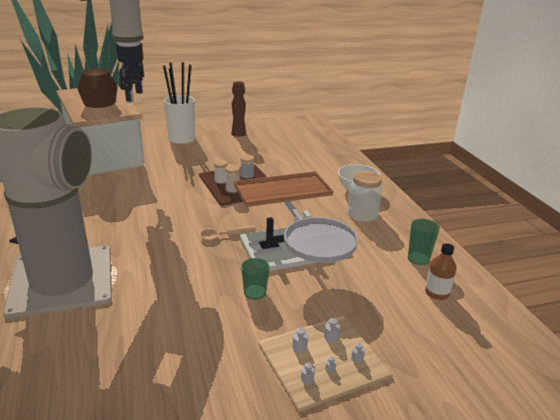

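The scene shows three jars at about (452,400), (539,425) and (476,333), the bowl near (470,460) and the weights near (500,-380). The black lock is at about (501,-1). I'll look at the jars from above first.

>>> apply_moves(rows=[[0,0,0,0,0,-0.187],[0,0,0,0,0,-0.187],[-45,-26,-20,0,0,0],[-45,-26,-20,0,0,0],[-45,-26,-20,0,0,0]])

```text
time: 2.02
tool_pos: [355.1, 479.8, 292.0]
tcp_rot: [180.0, 0.0, -179.9]
ft_force: [0.1, 0.1, -0.5]
finger_gap: 85.1
grip_force: 0.0
```

>>> apply_moves(rows=[[-45,-26,-20,0,0,0],[-45,-26,-20,0,0,0],[-45,-26,-20,0,0,0],[0,0,0,0,0,0],[0,0,0,0,0,0]])

```text
time: 2.65
tool_pos: [488.8, 402.7, 350.8]
tcp_rot: [-180.0, -0.1, 180.0]
ft_force: [-0.0, 0.3, -0.8]
finger_gap: 86.0
grip_force: 0.0
```

```bash
cat >> h.py <<'E'
from scipy.spatial.transform import Rotation as Ro
def pose():
    s=sense(); T=np.eye(4); T[:3,:3]=Ro.from_euler('xyz',s['tcp_rot'],degrees=True).as_matrix(); T[:3,3]=s['tool_pos']; return T,s
def wr(f=None):
    "wrist picture, and world point map"
    T,s=pose(); p,d=snap('wrist',f); c=eyes.get_calibration('wrist'); K=c['intrinsics']
    v,u=np.mgrid[:420,:560]; P=np.stack([(u-K[0,2])/K[0,0]*d,(v-K[1,2])/K[1,1]*d,d,np.ones_like(d)],-1)
    W=(P@(T@c['mount']).T)[...,:3]; W[d==0]=np.nan
    return p,W
def st():
    s=sense(); print('t',round(s['time'],1),'p',np.round(s['tool_pos'],1),'r',np.round(s['tcp_rot'],1),'F',np.round(s['ft_force'],1),'gap',round(s['finger_gap'],1),'g',round(s['grip_force'],1),'j',np.round(s['joint_pos']))
E
python3 - <<'E'
from h import *
st(); print(np.round(eyes.get_calibration('wrist')['mount'],2), eyes.get_calibration('wrist')['intrinsics'])
p,W=wr('w1.png'); np.save('W1.npy',W)
show(['jar_1','pinch_bowl'],'wrist',n=5)
E
```

```text
t 2.6 p [488.8 402.7 350.8] r [-1.8e+02 -1.0e-01  1.8e+02] F [-0.   0.3 -0.8] gap 86.0 g 0.0 j [ 35.  12.  68.   0. 100. -55.]
[[   0.     -0.95   -0.3    76.32]
 [   1.      0.     -0.     -0.87]
 [   0.     -0.3     0.95 -142.22]
 [   0.      0.      0.      1.  ]] [[298.76835629   0.         277.7358093 ]
 [  0.         298.76835629 207.51348404]
 [  0.           0.           1.        ]]
jar_1 wrist [539. 416.  13.] 0.92
jar_1 wrist [472. 332.  10.] 0.68
jar_1 wrist [460. 403.  13.] 0.64
pinch_bowl wrist [471. 460.   9.] 0.58
```

View pics/w1.png

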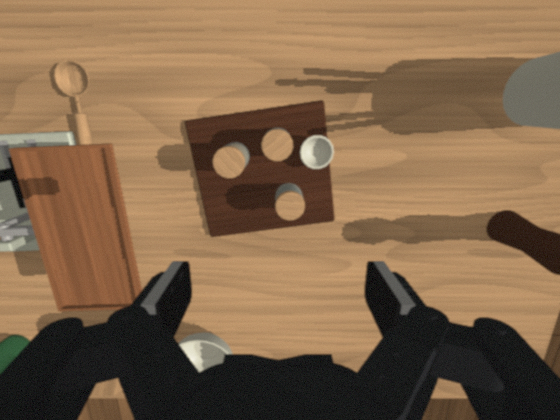

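The wrist view shows the jar lids at pixels (229,160), (277,144) and (290,205), the bowl at (317,152), and the platform on the left at x 15–140. I'll fit the lids and the platform from the depth.

```bash
cat >> h.py <<'E'
def blobs(W,lo,hi,box,mn=60):
    x0,x1,y0,y1=box; m=(W[...,2]>lo)&(W[...,2]<hi)&(W[...,0]>x0)&(W[...,0]<x1)&(W[...,1]>y0)&(W[...,1]<y1)
    n,l=cv2.connectedComponents(m.astype(np.uint8)); out=[]
    for i in range(1,n):
        P=W[l==i]
        if len(P)<mn: continue
        h=np.percentile(P[:,2],90); T=P[P[:,2]>h-5]
        c,r=cv2.minEnclosingCircle(T[:,:2].astype(np.float32)); out.append((c,r,h,len(P)))
        print('c',np.round(c,1),'mean',np.round(T[:,:2].mean(0),1),'r',round(r,1),'top',round(h,1),len(P))
    return out
E
python3 - <<'E'
from h import *
W=np.load('W1.npy')
blobs(W,45,130,(400,620,290,520))
m=(W[...,2]>95)&(W[...,2]<125)&(W[...,1]>50)&(W[...,1]<220)
P=W[m]; print(len(P),cv2.minAreaRect(P[:,:2].astype(np.float32)),np.median(P[:,2]))
E
```

```text
c [453.1 400. ] mean [452.7 400. ] r 21.8 top 74.6 803
c [475.2 333.5] mean [474.9 333.6] r 21.8 top 84.6 892
c [541.  418.7] mean [540.4 418.7] r 21.8 top 74.6 764
16006 ((649.8916625976562, 134.00721740722656), (399.726806640625, 126.22895812988281), 2.385801076889038) 106.02795056826193
```

>>> apply_moves(rows=[[-4,-57,8,0,0,0],[-4,-57,8,0,0,0],[-4,-57,8,0,0,0],[-4,-57,8,0,0,0],[-4,-57,8,0,0,0]], fingers=44)

```text
time: 3.42
tool_pos: [508.3, 117.0, 310.8]
tcp_rot: [180.0, -0.0, -179.9]
ft_force: [0.4, 1.1, 0.1]
finger_gap: 44.1
grip_force: 0.0
```

>>> apply_moves(rows=[[-4,-57,8,0,0,0],[0,-57,2,0,0,0],[0,0,0,0,0,0],[0,0,0,0,0,0],[0,0,0,0,0,0]])

```text
time: 4.05
tool_pos: [513.1, 5.4, 301.3]
tcp_rot: [180.0, 0.0, -179.8]
ft_force: [0.9, -0.5, 0.1]
finger_gap: 43.8
grip_force: 0.0
```

```bash
python3 - <<'E'
from h import *
st(); p,W=wr('w2.png'); np.save('W2.npy',W)
show(['lock_grip','platform_floor','dish_floor'],'wrist',n=2)
m=(W[...,2]>98)&(W[...,2]<120)&(W[...,0]<720)
for a,b in ((50,220),(-230,-40)):
    P=W[m&(W[...,1]>a)&(W[...,1]<b)]; print(len(P),cv2.minAreaRect(P[:,:2].astype(np.float32)),cv2.minEnclosingCircle(P[:,:2].astype(np.float32)),np.median(P[:,2]))
blobs(W,90,103,(460,540,-35,35),10)
E
```

```text
t 4.0 p [513.1   5.4 301.3] r [ 180.     0.  -179.8] F [ 0.9 -0.5  0.1] gap 43.8 g 0.0 j [ -5.  -7.  93.   0.  94. -95.]
lock_grip wrist [500.  -2.  81.] 0.85
lock_grip wrist [ 562. -403.    9.] 0.38
platform_floor wrist [572. 130. 102.] 0.73
dish_floor wrist [ 582. -129.  109.] 0.91
17398 ((564.1558837890625, 130.54400634765625), (228.5731201171875, 125.03058624267578), 2.395488739013672) ((560.0955200195312, 130.62799072265625), 126.02590942382812) 105.67367142647456
13499 ((574.6041870117188, -134.59825134277344), (150.90097045898438, 167.70240783691406), 44.375938415527344) ((580.3304443359375, -129.44790649414062), 84.41050720214844) 105.8685005279034
c [497.4  -2.4] mean [497.   -2.5] r 9.6 top 100.2 190
```

View pics/w2.png

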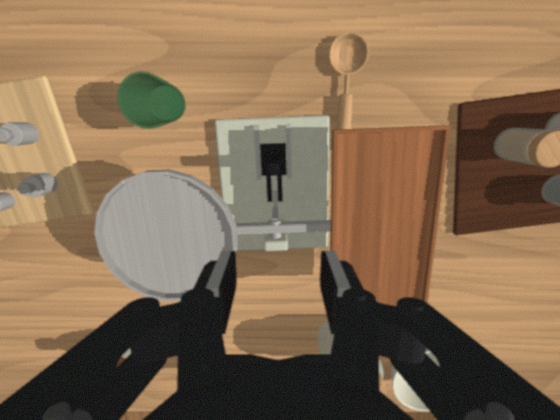

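The wrist view shows the lock knob at pixel (273,155), the dish on the left and the platform on the right. The scale sits at about (575,0) with a yaw of 2.4°, and the knob is at (497.4,-2.4). Next I'll grasp the lock.

>>> apply_moves(rows=[[16,-8,0,0,0,0],[0,0,55,0,0,-0.038],[0,0,55,0,0,0],[0,0,50,0,0,0],[0,0,40,0,0,0]])

```text
time: 4.88
tool_pos: [496.3, -3.8, 99.1]
tcp_rot: [180.0, -0.1, -177.8]
ft_force: [0.7, -0.0, 0.5]
finger_gap: 44.0
grip_force: 0.0
```

>>> apply_moves(rows=[[0,0,20,0,0,0],[0,0,15,0,0,0],[0,0,0,0,0,0],[0,0,0,0,0,0],[0,0,0,0,0,0]])

```text
time: 5.5
tool_pos: [498.2, -4.4, 67.6]
tcp_rot: [-180.0, 0.1, -177.8]
ft_force: [0.0, -0.2, -0.1]
finger_gap: 44.2
grip_force: 0.0
```

>>> apply_moves(rows=[[0,0,0,0,0,0],[0,0,0,0,0,0],[0,0,0,0,0,0],[0,0,0,0,0,0],[0,0,0,0,0,0]], fingers=8, grip_force=30)

```text
time: 6.12
tool_pos: [497.7, -2.0, 67.3]
tcp_rot: [179.8, 0.1, -177.8]
ft_force: [-1.7, 13.1, 7.1]
finger_gap: 15.5
grip_force: 33.6
```

>>> apply_moves(rows=[[0,2,0,0,0,0],[9,0,0,0,0,0],[10,0,0,0,0,0],[10,0,0,0,0,0],[7,0,0,0,0,0]])

```text
time: 6.75
tool_pos: [461.8, -3.1, 67.3]
tcp_rot: [179.9, 0.2, -177.8]
ft_force: [2.7, 6.1, 3.9]
finger_gap: 15.5
grip_force: 33.6
```

>>> apply_moves(rows=[[2,0,0,0,0,0],[0,0,0,0,0,0],[0,0,0,0,0,0],[0,0,0,0,0,0],[0,0,0,0,0,0]])

```text
time: 7.38
tool_pos: [461.2, -3.1, 67.3]
tcp_rot: [179.9, 0.3, -177.8]
ft_force: [9.4, 5.9, -3.6]
finger_gap: 15.0
grip_force: 32.6
```

>>> apply_moves(rows=[[0,0,0,0,0,0],[0,0,0,0,0,0],[0,0,0,0,0,0],[0,0,-40,0,0,0],[0,0,-60,0,0,0.038]], fingers=44)

```text
time: 8.0
tool_pos: [457.0, -3.8, 165.2]
tcp_rot: [180.0, -0.3, 180.0]
ft_force: [2.0, -0.8, 0.1]
finger_gap: 44.0
grip_force: 0.0
```

>>> apply_moves(rows=[[0,0,-60,0,0,0],[-2,50,-20,0,0,0],[-2,60,0,0,0,0],[-2,60,0,0,0,0],[-2,60,0,0,0,0]], fingers=54)

```text
time: 8.62
tool_pos: [466.9, 227.9, 246.4]
tcp_rot: [-180.0, 0.0, 180.0]
ft_force: [0.7, -1.2, 0.4]
finger_gap: 54.2
grip_force: 0.0
```

>>> apply_moves(rows=[[-2,60,0,0,0,0],[-2,46,0,0,0,0],[0,0,40,0,0,0],[0,0,0,0,0,0],[0,0,0,0,0,0]])

```text
time: 9.25
tool_pos: [471.3, 331.7, 207.1]
tcp_rot: [-180.0, 0.0, 180.0]
ft_force: [0.3, -0.1, 0.4]
finger_gap: 54.2
grip_force: 0.0
```

```bash
python3 - <<'E'
from h import *
st(); snap('scene')
show(['lock_grip'],'scene',n=1); p,W=wr('w3.png'); blobs(W,45,130,(400,620,290,520))
E
```

```text
t 9.2 p [471.3 331.7 207.1] r [-180.    0.  180.] F [ 0.3 -0.1  0.4] gap 54.2 g 0.0 j [ 30.   5.  91.  -0.  85. -60.]
lock_grip scene [466.  -0.  83.] 0.47
c [453.1 399.8] mean [452.2 399.6] r 21.9 top 74.4 1864
c [475.4 333.4] mean [474.4 333.3] r 21.9 top 84.4 1894
c [541.1 419.2] mean [535.5 422.1] r 22.2 top 74.2 1257
```

>>> apply_moves(rows=[[-4,2,20,0,0,0],[0,0,50,0,0,0],[0,0,50,0,0,0],[0,0,30,0,0,0],[0,0,12,0,0,0]])

```text
time: 10.02
tool_pos: [473.3, 332.9, 40.9]
tcp_rot: [-179.9, -0.2, 180.0]
ft_force: [-0.3, -0.7, 0.1]
finger_gap: 53.8
grip_force: 0.0
```

>>> apply_moves(rows=[[0,0,0,0,0,0],[0,0,0,0,0,0],[0,0,0,0,0,0],[0,0,0,0,0,0],[0,0,0,0,0,0]], fingers=36, grip_force=40)

```text
time: 10.65
tool_pos: [475.3, 334.3, 44.7]
tcp_rot: [180.0, 0.0, -180.0]
ft_force: [0.4, 0.2, -0.9]
finger_gap: 43.3
grip_force: 40.7
```

>>> apply_moves(rows=[[0,0,-10,0,0,0],[0,0,-50,0,0,0],[0,0,-50,0,0,0],[0,0,-50,0,0,0],[0,0,-40,0,0,0]])

```text
time: 11.28
tool_pos: [475.4, 334.5, 247.8]
tcp_rot: [179.9, 0.1, -180.0]
ft_force: [-0.1, -0.4, -1.1]
finger_gap: 43.2
grip_force: 41.1
```

>>> apply_moves(rows=[[-33,-40,0,0,0,0],[-33,-40,0,0,0,0],[-33,-40,0,0,0,0],[-33,-40,0,0,0,0],[-32,-41,0,0,0,0]])

```text
time: 11.9
tool_pos: [640.0, 131.9, 245.2]
tcp_rot: [180.0, 0.0, -180.0]
ft_force: [0.2, -0.2, -1.2]
finger_gap: 43.0
grip_force: 41.3
```

>>> apply_moves(rows=[[0,0,0,0,0,0],[0,0,0,0,0,0],[0,0,30,0,0,0],[0,0,40,0,0,0],[0,0,25,0,0,0]])

```text
time: 12.52
tool_pos: [637.4, 134.8, 147.4]
tcp_rot: [180.0, -0.1, -179.9]
ft_force: [0.2, 0.2, -1.4]
finger_gap: 43.2
grip_force: 41.3
```

>>> apply_moves(rows=[[0,0,6,0,0,0],[0,0,6,0,0,0],[0,0,6,0,0,0],[0,0,6,0,0,0],[0,0,6,0,0,0]])

```text
time: 13.15
tool_pos: [639.9, 132.9, 119.9]
tcp_rot: [-180.0, 0.1, -180.0]
ft_force: [0.9, -1.9, 0.9]
finger_gap: 42.9
grip_force: 41.6
```

>>> apply_moves(rows=[[0,0,1,0,0,0],[0,0,0,0,0,0],[0,0,0,0,0,0],[0,0,0,0,0,0],[0,0,0,0,0,0]])

```text
time: 13.78
tool_pos: [639.1, 133.2, 118.4]
tcp_rot: [-180.0, 0.0, -180.0]
ft_force: [-0.9, -1.4, 0.4]
finger_gap: 42.8
grip_force: 41.6
```

>>> apply_moves(rows=[[0,0,0,0,0,0],[0,0,0,0,0,0],[0,0,0,0,0,0],[0,0,0,0,0,0],[0,0,0,0,0,0]], fingers=54)

```text
time: 14.4
tool_pos: [639.1, 133.2, 118.3]
tcp_rot: [180.0, 0.0, -180.0]
ft_force: [0.0, 0.1, 0.1]
finger_gap: 54.2
grip_force: 0.0
```

>>> apply_moves(rows=[[0,0,-40,0,0,0],[0,0,-50,0,0,0],[0,0,-50,0,0,0],[38,45,0,0,0,0],[38,55,0,0,0,0]])

```text
time: 15.02
tool_pos: [565.5, 230.0, 259.5]
tcp_rot: [180.0, 0.1, 179.9]
ft_force: [0.0, 1.3, -0.8]
finger_gap: 53.9
grip_force: 0.0
```

>>> apply_moves(rows=[[36,55,0,0,0,0],[37,55,0,0,0,0],[37,56,0,0,0,0],[0,0,0,0,0,0],[0,0,0,0,0,0]])

```text
time: 15.65
tool_pos: [462.0, 385.8, 258.3]
tcp_rot: [-180.0, 0.0, -179.9]
ft_force: [-0.2, -1.1, -0.2]
finger_gap: 53.9
grip_force: 0.0
```

```bash
python3 - <<'E'
from h import *
st(); p,W=wr(); blobs(W,45,130,(400,620,290,520))
snap('side','d2.png')
E
```

```text
t 15.7 p [462.  385.8 258.3] r [-180.     0.  -179.9] F [-0.2 -1.1 -0.2] gap 53.9 g 0.0 j [ 35.   7.  83.  -0.  90. -55.]
c [452.9 400. ] mean [452.3 400. ] r 21.8 top 74.5 1263
c [541.  418.9] mean [539.9 418.8] r 21.8 top 74.3 1196
```

View pics/d2.png

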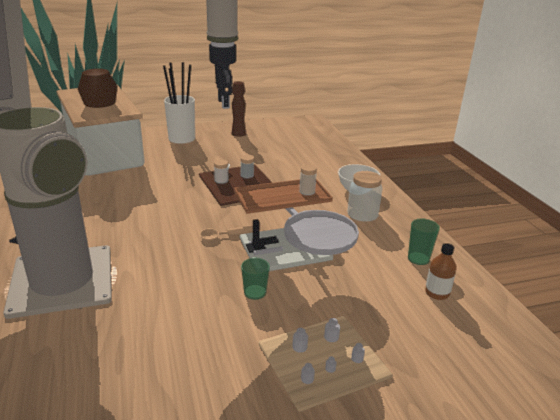

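The side view shows the first jar standing upright on the platform at pixel (308,180). The dish is raised and the lock is pulled out. Next is the jar at (453,400).

>>> apply_moves(rows=[[9,14,0,0,0,0],[0,0,50,0,0,0],[0,0,55,0,0,0],[0,0,50,0,0,0],[0,0,40,0,0,0]], fingers=52)

```text
time: 16.38
tool_pos: [452.2, 399.3, 60.8]
tcp_rot: [-180.0, -0.1, 179.9]
ft_force: [0.3, -0.2, -0.4]
finger_gap: 52.1
grip_force: 0.0
```

>>> apply_moves(rows=[[0,0,18,0,0,0],[0,0,0,0,0,0],[0,0,0,0,0,0],[0,0,0,0,0,0],[0,0,0,0,0,0]])

```text
time: 17.0
tool_pos: [453.7, 400.5, 46.7]
tcp_rot: [179.9, 0.1, -180.0]
ft_force: [0.6, -0.9, -0.1]
finger_gap: 52.0
grip_force: 0.0
```

>>> apply_moves(rows=[[0,0,0,0,0,0],[0,0,0,0,0,0],[0,0,0,0,0,0],[0,0,0,0,0,0],[0,0,0,0,0,0]], fingers=36)

```text
time: 17.62
tool_pos: [453.5, 400.3, 46.4]
tcp_rot: [180.0, 0.1, -180.0]
ft_force: [-1.5, -0.7, 6.1]
finger_gap: 42.9
grip_force: 40.1
```

>>> apply_moves(rows=[[0,0,-10,0,0,0],[0,0,-50,0,0,0],[0,0,-50,0,0,0],[0,0,-50,0,0,0],[0,0,-40,0,0,0]])

```text
time: 18.25
tool_pos: [453.1, 400.0, 248.2]
tcp_rot: [179.9, 0.1, -180.0]
ft_force: [0.3, 0.8, -1.0]
finger_gap: 43.1
grip_force: 41.1
```

>>> apply_moves(rows=[[-23,-54,0,0,0,0],[-23,-54,0,0,0,0],[-23,-54,0,0,0,0],[-23,-54,0,0,0,0],[-24,-54,0,0,0,0]])

```text
time: 18.88
tool_pos: [569.3, 128.2, 245.7]
tcp_rot: [180.0, 0.0, -180.0]
ft_force: [0.8, 0.5, -0.7]
finger_gap: 42.5
grip_force: 41.2
```

>>> apply_moves(rows=[[0,0,0,0,0,0],[0,0,0,0,0,0],[0,0,30,0,0,0],[0,0,40,0,0,0],[0,0,28,0,0,0]])

```text
time: 19.5
tool_pos: [567.5, 131.8, 145.4]
tcp_rot: [180.0, -0.1, -179.8]
ft_force: [-0.9, -0.5, -1.3]
finger_gap: 42.7
grip_force: 41.3
```

>>> apply_moves(rows=[[0,0,8,0,0,0],[0,0,7,0,0,0],[0,0,6,0,0,0],[0,0,6,0,0,0],[0,0,5,0,0,0]])

```text
time: 20.12
tool_pos: [569.6, 129.7, 115.8]
tcp_rot: [-180.0, 0.1, -180.0]
ft_force: [0.1, -1.4, 1.0]
finger_gap: 42.7
grip_force: 41.4
```

>>> apply_moves(rows=[[0,0,0,0,0,0],[0,0,0,0,0,0],[0,0,0,0,0,0],[0,0,0,0,0,0],[0,0,0,0,0,0]])

```text
time: 20.75
tool_pos: [569.0, 129.9, 115.3]
tcp_rot: [-180.0, 0.0, -180.0]
ft_force: [0.2, -0.5, -0.5]
finger_gap: 43.0
grip_force: 41.3
```

>>> apply_moves(rows=[[0,0,0,0,0,0],[0,0,0,0,0,0],[0,0,0,0,0,0],[0,0,0,0,0,0],[0,0,0,0,0,0]], fingers=54)

```text
time: 21.38
tool_pos: [569.0, 129.9, 115.3]
tcp_rot: [-180.0, 0.0, -180.0]
ft_force: [-0.6, -0.4, -0.3]
finger_gap: 53.8
grip_force: 0.0
```

>>> apply_moves(rows=[[0,0,-40,0,0,0],[0,0,-50,0,0,0],[0,0,-50,0,0,0],[5,55,0,0,0,0],[6,58,0,0,0,0]])

```text
time: 22.0
tool_pos: [558.7, 243.6, 256.8]
tcp_rot: [180.0, 0.1, 179.9]
ft_force: [0.8, 0.3, 0.4]
finger_gap: 54.1
grip_force: 0.0
```

>>> apply_moves(rows=[[6,58,0,0,0,0],[6,58,0,0,0,0],[5,58,0,0,0,0],[0,2,10,0,0,0],[0,0,40,0,0,0]])

```text
time: 22.62
tool_pos: [542.3, 420.5, 207.8]
tcp_rot: [179.8, 0.3, -179.9]
ft_force: [0.4, -0.2, 0.3]
finger_gap: 53.9
grip_force: 0.0
```

>>> apply_moves(rows=[[0,0,50,0,0,0],[0,0,50,0,0,0],[0,0,40,0,0,0],[0,0,20,0,0,0],[0,0,0,0,0,0]])

```text
time: 23.25
tool_pos: [540.1, 417.8, 43.7]
tcp_rot: [-179.9, -0.1, 180.0]
ft_force: [-0.2, 0.2, 0.0]
finger_gap: 53.8
grip_force: 0.0
```

>>> apply_moves(rows=[[0,0,0,0,0,0],[0,0,0,0,0,0],[0,0,0,0,0,0],[0,0,0,0,0,0],[0,0,0,0,0,0]], fingers=36)

```text
time: 23.88
tool_pos: [541.9, 419.6, 47.0]
tcp_rot: [179.9, 0.1, -180.0]
ft_force: [-0.4, 0.3, 6.2]
finger_gap: 42.7
grip_force: 42.5
```

>>> apply_moves(rows=[[0,0,-10,0,0,0],[0,0,-50,0,0,0],[0,0,-50,0,0,0],[0,0,-50,0,0,0],[0,0,-40,0,0,0]])

```text
time: 24.5
tool_pos: [541.1, 419.0, 248.4]
tcp_rot: [179.9, 0.1, -180.0]
ft_force: [0.7, 0.6, -2.3]
finger_gap: 42.7
grip_force: 41.9
```

>>> apply_moves(rows=[[8,-58,0,0,0,0],[8,-58,0,0,0,0],[8,-58,0,0,0,0],[9,-58,0,0,0,0],[8,-59,0,0,0,0]])

```text
time: 25.12
tool_pos: [499.3, 126.2, 245.7]
tcp_rot: [-180.0, 0.0, -180.0]
ft_force: [1.3, -0.7, -0.8]
finger_gap: 42.9
grip_force: 41.9
```

>>> apply_moves(rows=[[0,0,0,0,0,0],[0,0,0,0,0,0],[0,0,30,0,0,0],[0,0,40,0,0,0],[0,0,28,0,0,0]])

```text
time: 25.75
tool_pos: [499.2, 129.4, 145.4]
tcp_rot: [180.0, -0.1, -179.9]
ft_force: [-0.0, -0.0, -1.4]
finger_gap: 43.0
grip_force: 41.9
```

>>> apply_moves(rows=[[0,0,8,0,0,0],[0,0,7,0,0,0],[0,0,6,0,0,0],[0,0,6,0,0,0],[0,0,4,0,0,0]])

```text
time: 26.38
tool_pos: [500.2, 127.9, 116.4]
tcp_rot: [180.0, 0.0, -180.0]
ft_force: [-0.3, 0.4, -0.9]
finger_gap: 42.9
grip_force: 41.9
```

>>> apply_moves(rows=[[0,0,1,0,0,0],[0,0,0,0,0,0],[0,0,0,0,0,0],[0,0,0,0,0,0],[0,0,0,0,0,0]])

```text
time: 27.0
tool_pos: [500.2, 127.9, 115.6]
tcp_rot: [180.0, 0.0, -180.0]
ft_force: [-0.9, -1.1, 4.4]
finger_gap: 42.5
grip_force: 42.4
```

>>> apply_moves(rows=[[0,0,0,0,0,0],[0,0,0,0,0,0],[0,0,0,0,0,0],[0,0,0,0,0,0],[0,0,0,0,0,0]], fingers=54)

```text
time: 27.62
tool_pos: [500.0, 127.9, 115.2]
tcp_rot: [-180.0, -0.0, -180.0]
ft_force: [-0.2, -1.0, -0.7]
finger_gap: 54.2
grip_force: 0.0
```

>>> apply_moves(rows=[[0,0,-40,0,0,0],[0,0,-50,0,0,0],[0,0,-50,0,0,0],[0,-40,-20,0,0,0],[0,-60,-10,0,0,0]])

```text
time: 28.25
tool_pos: [500.8, 27.9, 287.5]
tcp_rot: [180.0, 0.2, -179.8]
ft_force: [1.3, 0.1, -0.2]
finger_gap: 53.8
grip_force: 0.0
```

>>> apply_moves(rows=[[2,-56,0,0,0,0],[2,-56,0,0,0,0],[2,-56,0,0,0,0],[2,-56,0,0,0,0],[2,-56,0,0,0,0]])

```text
time: 28.88
tool_pos: [489.8, -253.9, 285.4]
tcp_rot: [-180.0, 0.0, -180.0]
ft_force: [0.9, -0.0, 0.6]
finger_gap: 54.2
grip_force: 0.0
```

>>> apply_moves(rows=[[2,-56,0,0,0,0],[2,-54,0,0,0,0],[0,0,0,0,0,0],[0,0,0,0,0,0],[0,0,0,0,0,0]])

```text
time: 29.5
tool_pos: [486.5, -360.9, 285.6]
tcp_rot: [180.0, 0.0, -179.9]
ft_force: [0.7, 0.3, -0.4]
finger_gap: 54.1
grip_force: 0.0
```

```bash
python3 - <<'E'
from h import *
st(); p,W=wr('w4.png'); blobs(W,28,80,(380,640,-490,-280),15)
snap('side','d3.png')
E
```

```text
t 29.5 p [ 486.5 -360.9  285.6] r [ 180.     0.  -179.9] F [ 0.7  0.3 -0.4] gap 54.1 g 0.0 j [ -41.    7.   80.    0.   93. -132.]
c [ 460.3 -387.1] mean [ 459.9 -387. ] r 6.8 top 45.7 258
c [ 462.5 -347.7] mean [ 462.2 -347.8] r 8.9 top 54.0 419
c [ 500.4 -415.1] mean [ 500.1 -414.9] r 5.7 top 38.5 79
c [ 533.5 -337. ] mean [ 532.9 -337.2] r 8.9 top 53.9 383
c [ 560.5 -403.8] mean [ 560.  -403.5] r 6.8 top 45.8 220
```

View pics/w4.png

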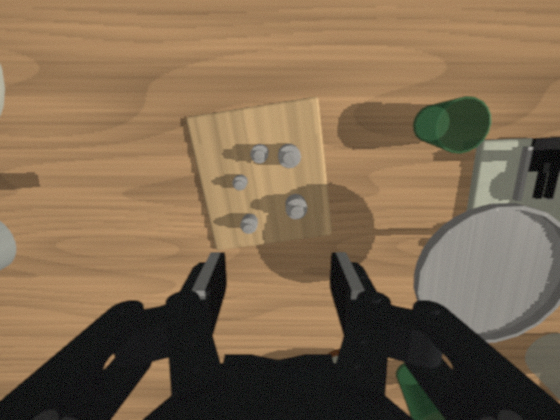

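View pics/d3.png

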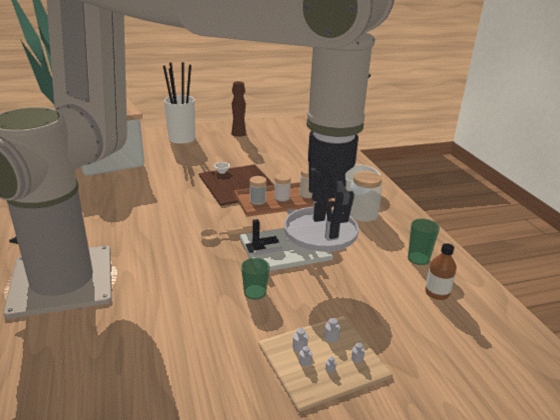

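The wrist view shows all five weights standing on the pale board. The 200 g weights are at pixels (290,155) and (296,207). The side view shows three jars upright on the platform and the lock open. I'll start with the 200 g weight at (533.5,-337) and grip it by its knob.

>>> apply_moves(rows=[[-24,12,30,0,0,0],[-23,12,40,0,0,0],[0,0,50,0,0,0],[0,0,50,0,0,0],[0,0,40,0,0,0]], fingers=26)

```text
time: 30.22
tool_pos: [532.9, -336.5, 73.3]
tcp_rot: [180.0, -0.1, -179.9]
ft_force: [0.0, -0.1, 0.9]
finger_gap: 25.9
grip_force: 0.0
```

>>> apply_moves(rows=[[0,0,24,0,0,0],[0,0,10,0,0,0],[0,0,0,0,0,0],[0,0,0,0,0,0],[0,0,0,0,0,0]])

```text
time: 30.85
tool_pos: [533.8, -338.5, 42.4]
tcp_rot: [-179.9, 0.1, -180.0]
ft_force: [-1.0, 0.7, 0.5]
finger_gap: 26.2
grip_force: 0.0
```

>>> apply_moves(rows=[[0,0,0,0,0,0],[0,0,0,0,0,0],[0,0,0,0,0,0],[0,0,0,0,0,0],[0,0,0,0,0,0]], fingers=8)

```text
time: 31.48
tool_pos: [533.7, -338.3, 42.1]
tcp_rot: [-180.0, 0.1, -180.0]
ft_force: [0.0, 1.7, 5.8]
finger_gap: 15.2
grip_force: 39.0
```

>>> apply_moves(rows=[[0,0,-10,0,0,0],[0,0,-50,0,0,0],[0,0,-50,0,0,0],[0,0,-50,0,0,0],[0,0,-30,0,0,0]])

```text
time: 32.1
tool_pos: [533.6, -338.7, 234.9]
tcp_rot: [-179.9, 0.2, -180.0]
ft_force: [-0.2, -0.6, -1.9]
finger_gap: 15.3
grip_force: 39.2
```

>>> apply_moves(rows=[[-18,48,0,0,0,0],[-18,48,0,0,0,0],[-18,48,0,0,0,0],[-17,50,0,0,0,0],[0,0,0,0,0,0]])

```text
time: 32.72
tool_pos: [604.7, -140.2, 231.2]
tcp_rot: [179.9, -0.0, -179.7]
ft_force: [-0.4, -0.1, -1.6]
finger_gap: 15.1
grip_force: 39.3
```

>>> apply_moves(rows=[[0,0,20,0,0,0],[0,0,25,0,0,0],[0,0,10,0,0,0],[0,0,6,0,0,0],[0,0,0,0,0,0]])

```text
time: 33.35
tool_pos: [603.9, -144.6, 170.2]
tcp_rot: [180.0, -0.0, 180.0]
ft_force: [0.6, -0.7, -2.1]
finger_gap: 15.3
grip_force: 39.2
```

>>> apply_moves(rows=[[0,0,4,0,0,0],[0,0,4,0,0,0],[0,0,2,0,0,0],[0,0,0,0,0,0],[0,0,0,0,0,0]])

```text
time: 33.98
tool_pos: [604.2, -144.2, 160.6]
tcp_rot: [-180.0, 0.0, -180.0]
ft_force: [0.3, -1.7, -0.7]
finger_gap: 15.3
grip_force: 39.7
```

```bash
python3 - <<'E'
from h import *
st(); p,W=wr('w5.png')
E
```

```text
t 34.0 p [ 604.2 -144.2  160.6] r [-180.    0. -180.] F [ 0.3 -1.7 -0.7] gap 15.3 g 39.7 j [ -18.   13.   86.   -0.   80. -108.]
```

View pics/w5.png

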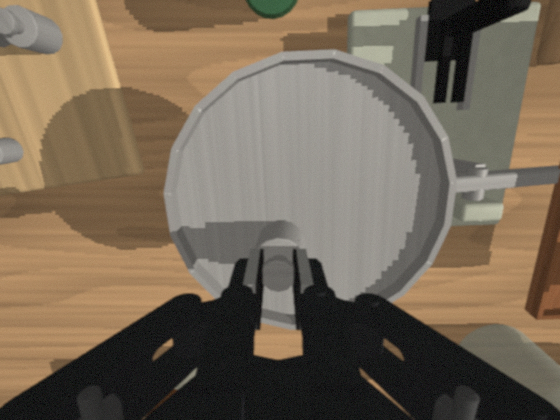

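The weight is inside the dish at pixel (280,240) and the dish is carrying part of it. I'll release it and fetch the second 200 g weight.

>>> apply_moves(rows=[[0,0,2,0,0,0],[0,0,0,0,0,0],[0,0,0,0,0,0],[0,0,0,0,0,0],[0,0,0,0,0,0]], fingers=30)

```text
time: 34.65
tool_pos: [604.1, -144.0, 158.3]
tcp_rot: [180.0, 0.0, -180.0]
ft_force: [-0.2, 0.9, 0.1]
finger_gap: 30.4
grip_force: 0.0
```

>>> apply_moves(rows=[[0,0,-30,0,0,0],[0,0,-50,0,0,0],[28,-41,0,0,0,0],[28,-41,0,0,0,0],[28,-41,0,0,0,0]], fingers=25)

```text
time: 35.28
tool_pos: [519.3, -268.1, 238.6]
tcp_rot: [-180.0, 0.0, -180.0]
ft_force: [-0.1, -0.8, 0.3]
finger_gap: 25.0
grip_force: 0.0
```

>>> apply_moves(rows=[[28,-41,0,0,0,0],[29,-39,0,0,0,0],[0,0,0,0,0,0],[0,0,0,0,0,0],[0,0,0,0,0,0]])

```text
time: 35.9
tool_pos: [463.9, -346.2, 238.3]
tcp_rot: [180.0, 0.0, -179.9]
ft_force: [0.8, 0.3, 0.7]
finger_gap: 24.9
grip_force: 0.0
```

```bash
cat >> h.py <<'E'
def tilt(W,dy=(-230,-40)):
    "dish height seen -> beam tilt and difference in g"
    m=(W[...,0]>495)&(W[...,0]<670)&(W[...,1]>-205)&(W[...,1]<-60)&(W[...,2]>70)&(W[...,2]<142)
    z=W[m][:,2]
    if len(z)<200: print('dish not seen',len(z)); return
    h,e=np.histogram(z,bins=np.arange(70,143,1)); i=h.argmax(); f=np.median(z[abs(z-e[i])<3]); a=np.arcsin((f-105.9)/130); print('dish z',round(f,1),'n',len(z),'tilt',round(a,3),'diff g',round(a*1000))
def cam(name):
    p,d=snap(name); c=eyes.get_calibration(name); K=c['intrinsics']
    v,u=np.mgrid[:420,:560]; P=np.stack([(u-K[0,2])/K[0,0]*d,(v-K[1,2])/K[1,1]*d,d],-1)
    return p,(P-c['t'])@c['R']
E
python3 - <<'E'
from h import *
st(); p,W=wr(); blobs(W,28,80,(380,640,-490,-280),15); tilt(W)
for n in ('scene','side'): tilt(cam(n)[1])
E
```

```text
t 35.9 p [ 463.9 -346.2  238.3] r [ 180.     0.  -179.9] F [0.8 0.3 0.7] gap 24.9 g 0.0 j [ -42.    4.   88.    0.   88. -132.]
c [ 460.3 -387.1] mean [ 459.6 -386.9] r 7.0 top 46.0 314
c [ 462.6 -347.7] mean [ 462.1 -347.6] r 8.9 top 54.1 521
c [ 500.5 -415.2] mean [ 500.1 -414.9] r 5.9 top 38.4 110
c [ 559.3 -403.8] mean [ 556.5 -403.7] r 6.3 top 45.5 171
dish z 125.0 n 13523 tilt 0.147 diff g 147
dish z 124.4 n 2096 tilt 0.143 diff g 143
dish z 126.2 n 1214 tilt 0.157 diff g 157
```

>>> apply_moves(rows=[[4,-41,0,0,0,0],[0,0,40,0,0,0],[0,0,0,0,0,0],[0,0,0,0,0,0],[0,0,0,0,0,0]], fingers=24)

```text
time: 36.67
tool_pos: [460.0, -388.3, 200.3]
tcp_rot: [-179.9, 0.1, -179.9]
ft_force: [0.0, 0.3, -0.3]
finger_gap: 24.1
grip_force: 0.0
```

```bash
python3 - <<'E'
from h import *
st()
for n in ('scene','side'): tilt(cam(n)[1])
E
```

```text
t 36.7 p [ 460.  -388.3  200.3] r [-1.799e+02  1.000e-01 -1.799e+02] F [ 0.   0.3 -0.3] gap 24.1 g 0.0 j [ -45.    9.   87.    0.   84. -135.]
dish z 125.1 n 2090 tilt 0.148 diff g 148
dish z 126.2 n 934 tilt 0.156 diff g 156
```

The beam has settled at a difference of about 150 g, so the jars total 350 g. I still need 100 g and 50 g. I'll take the 100 g weight at (560,-404), which has free space around it.

>>> apply_moves(rows=[[-50,-8,0,0,0,0],[-50,-8,0,0,0,0],[0,0,40,0,0,0],[0,0,50,0,0,0],[0,0,40,0,0,0]])

```text
time: 37.4
tool_pos: [559.2, -403.7, 66.8]
tcp_rot: [180.0, -0.0, -180.0]
ft_force: [-0.2, -0.2, -0.6]
finger_gap: 24.1
grip_force: 0.0
```

>>> apply_moves(rows=[[0,0,25,0,0,0],[0,0,9,0,0,0],[0,0,0,0,0,0],[0,0,0,0,0,0],[0,0,0,0,0,0]])

```text
time: 38.02
tool_pos: [560.1, -404.9, 36.2]
tcp_rot: [-179.9, 0.1, -180.0]
ft_force: [-0.3, 0.3, 0.4]
finger_gap: 24.3
grip_force: 0.0
```

>>> apply_moves(rows=[[0,0,0,0,0,0],[0,0,0,0,0,0],[0,0,0,0,0,0],[0,0,0,0,0,0],[0,0,0,0,0,0]], fingers=6)

```text
time: 38.65
tool_pos: [559.8, -404.6, 35.6]
tcp_rot: [-179.9, 0.1, -180.0]
ft_force: [-0.1, 1.1, 6.3]
finger_gap: 10.9
grip_force: 39.0
```

>>> apply_moves(rows=[[0,0,-10,0,0,0],[0,0,-50,0,0,0],[0,0,-50,0,0,0],[0,0,-50,0,0,0],[0,0,-30,0,0,0]])

```text
time: 39.28
tool_pos: [559.7, -404.7, 228.4]
tcp_rot: [-179.9, 0.2, -180.0]
ft_force: [0.5, -0.4, -0.2]
finger_gap: 11.1
grip_force: 39.1
```

>>> apply_moves(rows=[[0,56,0,0,0,0],[0,56,0,0,0,0],[0,57,0,0,0,0],[0,57,0,0,0,0],[0,57,0,0,0,0]])

```text
time: 39.9
tool_pos: [558.6, -119.3, 224.5]
tcp_rot: [-180.0, 0.0, 180.0]
ft_force: [0.4, 0.0, -0.5]
finger_gap: 10.8
grip_force: 39.1
```

>>> apply_moves(rows=[[0,0,15,0,0,0],[0,0,35,0,0,0],[0,0,15,0,0,0],[0,0,6,0,0,0],[0,0,3,0,0,0]])

```text
time: 40.52
tool_pos: [559.3, -121.7, 150.8]
tcp_rot: [-180.0, 0.0, 180.0]
ft_force: [0.5, -0.5, 0.1]
finger_gap: 10.7
grip_force: 39.2
```

>>> apply_moves(rows=[[0,0,3,0,0,0],[0,0,3,0,0,0],[0,0,0,0,0,0],[0,0,0,0,0,0],[0,0,0,0,0,0]])

```text
time: 41.15
tool_pos: [559.2, -121.1, 144.5]
tcp_rot: [-180.0, 0.0, -180.0]
ft_force: [-0.1, -0.2, -0.3]
finger_gap: 11.4
grip_force: 39.2
```

```bash
python3 - <<'E'
from h import *
st(); p,W=wr('w6.png'); tilt(W)
E
```

```text
t 41.1 p [ 559.2 -121.1  144.5] r [-180.    0. -180.] F [-0.1 -0.2 -0.3] gap 11.4 g 39.2 j [ -17.    6.   96.   -0.   78. -107.]
dish z 118.4 n 30785 tilt 0.096 diff g 96
```

View pics/w6.png

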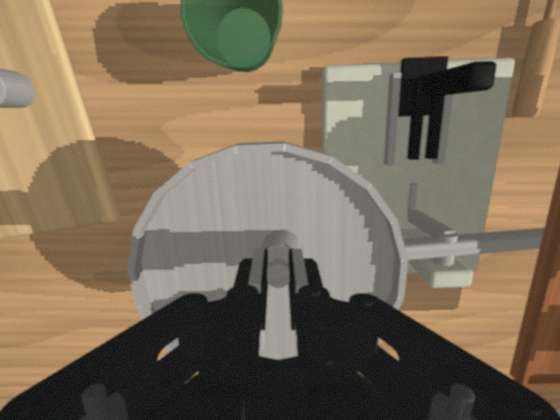

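The 100 g weight stands inside the dish at about pixel (280,245), and the dish has sunk under it. I'll release it and fetch the 50 g weight.

>>> apply_moves(rows=[[0,0,0,0,0,0],[0,0,0,0,0,0],[0,0,0,0,0,0],[0,0,0,0,0,0],[0,0,0,0,0,0]], fingers=26)

```text
time: 41.82
tool_pos: [559.1, -121.1, 144.3]
tcp_rot: [180.0, -0.0, -180.0]
ft_force: [0.6, -0.2, -0.0]
finger_gap: 25.6
grip_force: 0.0
```

>>> apply_moves(rows=[[0,0,-30,0,0,0],[0,0,-50,0,0,0],[11,-58,0,0,0,0],[12,-59,0,0,0,0],[12,-59,0,0,0,0]], fingers=24)

```text
time: 42.45
tool_pos: [523.8, -298.6, 224.7]
tcp_rot: [-180.0, 0.0, -179.9]
ft_force: [0.9, -0.2, 0.4]
finger_gap: 24.1
grip_force: 0.0
```

>>> apply_moves(rows=[[12,-59,0,0,0,0],[12,-59,0,0,0,0],[0,0,0,0,0,0],[0,0,0,0,0,0],[0,0,0,0,0,0]])

```text
time: 43.08
tool_pos: [500.7, -413.8, 224.4]
tcp_rot: [180.0, 0.0, -179.9]
ft_force: [1.1, 0.1, -0.3]
finger_gap: 23.8
grip_force: 0.0
```

```bash
python3 - <<'E'
from h import *
st(); p,W=wr(); blobs(W,28,80,(380,640,-490,-280),15); tilt(W)
tilt(cam('side')[1])
E
```

```text
t 43.1 p [ 500.7 -413.8  224.4] r [ 180.     0.  -179.9] F [ 1.1  0.1 -0.3] gap 23.8 g 0.0 j [ -44.   15.   77.    0.   88. -134.]
c [ 459.9 -387.3] mean [ 459.8 -387.4] r 6.8 top 45.8 362
c [ 462.5 -347.7] mean [ 462.3 -348.1] r 8.9 top 53.9 626
c [ 500.4 -415.2] mean [ 500.1 -415.1] r 5.8 top 38.3 119
dish z 112.3 n 7864 tilt 0.049 diff g 49
dish z 113.4 n 1368 tilt 0.058 diff g 58
```

>>> apply_moves(rows=[[0,-1,50,0,0,0],[0,0,55,0,0,0],[0,0,50,0,0,0],[0,0,30,0,0,0],[0,0,10,0,0,0]])

```text
time: 43.8
tool_pos: [499.2, -413.9, 26.8]
tcp_rot: [179.8, -0.2, -179.9]
ft_force: [0.1, -0.4, 0.4]
finger_gap: 24.3
grip_force: 0.0
```

>>> apply_moves(rows=[[0,0,0,0,0,0],[0,0,0,0,0,0],[0,0,0,0,0,0],[0,0,0,0,0,0],[0,0,0,0,0,0]])

```text
time: 44.42
tool_pos: [500.3, -416.3, 29.7]
tcp_rot: [-180.0, 0.0, -180.0]
ft_force: [0.4, 0.4, 0.2]
finger_gap: 24.4
grip_force: 0.0
```

>>> apply_moves(rows=[[0,0,0,0,0,0],[0,0,0,0,0,0],[0,0,0,0,0,0],[0,0,0,0,0,0],[0,0,0,0,0,0]], fingers=4)

```text
time: 45.05
tool_pos: [500.2, -416.2, 29.4]
tcp_rot: [-180.0, 0.0, -180.0]
ft_force: [-0.0, -1.0, 2.1]
finger_gap: 8.5
grip_force: 39.0
```

>>> apply_moves(rows=[[0,0,-10,0,0,0],[0,0,-50,0,0,0],[0,0,-50,0,0,0],[0,0,-50,0,0,0],[0,0,-30,0,0,0]])

```text
time: 45.68
tool_pos: [500.9, -416.7, 223.6]
tcp_rot: [-179.8, 0.2, -180.0]
ft_force: [-0.0, -0.2, -0.6]
finger_gap: 8.9
grip_force: 39.0
```

>>> apply_moves(rows=[[-15,55,0,0,0,0],[-15,55,0,0,0,0],[-15,55,0,0,0,0],[-15,55,0,0,0,0],[-15,55,0,0,0,0]])

```text
time: 46.3
tool_pos: [575.2, -139.2, 219.9]
tcp_rot: [-180.0, 0.0, -180.0]
ft_force: [0.9, 0.7, -1.0]
finger_gap: 8.8
grip_force: 39.1
```

>>> apply_moves(rows=[[-15,55,0,0,0,0],[0,0,0,0,0,0],[0,0,20,0,0,0],[0,0,35,0,0,0],[0,0,20,0,0,0]])

```text
time: 46.92
tool_pos: [588.0, -87.2, 140.8]
tcp_rot: [180.0, -0.2, 179.9]
ft_force: [-0.7, 0.2, -0.3]
finger_gap: 8.8
grip_force: 39.1
```

>>> apply_moves(rows=[[0,0,7,0,0,0],[0,0,4,0,0,0],[0,0,3,0,0,0],[0,0,0,0,0,0],[0,0,0,0,0,0]])

```text
time: 47.55
tool_pos: [590.5, -86.1, 131.0]
tcp_rot: [-180.0, 0.1, -180.0]
ft_force: [-0.4, -0.9, -0.2]
finger_gap: 8.7
grip_force: 39.1
```

```bash
python3 - <<'E'
from h import *
st(); p,W=wr('w7.png'); tilt(W)
E
```

```text
t 47.5 p [590.5 -86.1 131. ] r [-1.8e+02  1.0e-01 -1.8e+02] F [-0.4 -0.9 -0.2] gap 8.7 g 39.1 j [ -13.   11.   92.    0.   77. -103.]
dish z 111.1 n 50856 tilt 0.04 diff g 40
```

>>> apply_moves(rows=[[0,0,2,0,0,0],[0,0,2,0,0,0],[0,0,2,0,0,0],[0,0,0,0,0,0],[0,0,0,0,0,0]])

```text
time: 48.22
tool_pos: [590.0, -86.0, 124.2]
tcp_rot: [180.0, -0.0, -180.0]
ft_force: [0.6, 0.1, 0.4]
finger_gap: 8.2
grip_force: 39.1
```

>>> apply_moves(rows=[[0,0,0,0,0,0],[0,0,0,0,0,0],[0,0,0,0,0,0],[0,0,0,0,0,0],[0,0,0,0,0,0]], fingers=20)

```text
time: 48.85
tool_pos: [590.0, -86.1, 124.3]
tcp_rot: [180.0, -0.0, -180.0]
ft_force: [-0.4, 0.2, 0.6]
finger_gap: 20.0
grip_force: 0.0
```

>>> apply_moves(rows=[[0,0,-20,0,0,0],[0,0,-50,0,0,0],[0,0,-60,0,0,0],[20,0,-50,0,0,0],[40,0,-30,0,0,0]])

```text
time: 49.48
tool_pos: [530.6, -86.2, 339.4]
tcp_rot: [-179.9, 0.3, -180.0]
ft_force: [-0.3, -1.0, 0.6]
finger_gap: 19.9
grip_force: 0.0
```

>>> apply_moves(rows=[[40,0,0,0,0,0],[0,0,0,0,0,0],[0,0,0,0,0,0],[0,0,0,0,0,0],[0,0,0,0,0,0]])

```text
time: 50.1
tool_pos: [490.5, -86.0, 334.0]
tcp_rot: [180.0, -0.0, -180.0]
ft_force: [-0.0, 0.2, -0.3]
finger_gap: 20.0
grip_force: 0.0
```

>>> apply_moves(rows=[[0,0,0,0,0,0],[0,0,0,0,0,0],[0,0,0,0,0,0],[0,0,0,0,0,0],[0,0,0,0,0,0]])

```text
time: 50.72
tool_pos: [490.1, -86.1, 334.3]
tcp_rot: [-180.0, 0.0, -180.0]
ft_force: [-0.1, -1.4, 0.4]
finger_gap: 20.2
grip_force: 0.0
```

>>> apply_moves(rows=[[0,0,0,0,0,0],[0,0,0,0,0,0],[0,0,0,0,0,0],[0,0,0,0,0,0],[0,0,0,0,0,0]])

```text
time: 51.35
tool_pos: [490.0, -86.1, 334.3]
tcp_rot: [-180.0, -0.0, -180.0]
ft_force: [-0.6, -0.1, 0.5]
finger_gap: 20.0
grip_force: 0.0
```

```bash
python3 - <<'E'
from h import *
st(); p,W=wr('w8.png'); tilt(W)
blobs(W,118,260,(440,720,-220,220),15)
m=(W[...,2]>98)&(W[...,2]<112)&(W[...,1]>75)&(W[...,1]<185)&(W[...,0]<690); print('platform',np.median(W[m][:,2]),m.sum())
blobs(W,85,104,(430,540,-35,35),10)
for n in ('scene','side'): tilt(cam(n)[1])
E
```

```text
t 51.4 p [490.  -86.1 334.3] r [-180.   -0. -180.] F [-0.6 -0.1  0.5] gap 20.0 g 0.0 j [ -16.  -10.   92.   -0.   98. -106.]
dish z 105.5 n 9297 tilt -0.003 diff g -3
c [499.2 129.5] mean [498.6 128.3] r 22.1 top 170.2 2229
c [ 560.1 -121. ] mean [ 559.2 -120.7] r 7.1 top 141.4 310
c [568.7 132. ] mean [566.9 130.6] r 22.6 top 170.2 2020
c [590.3 -85.5] mean [589.5 -85.6] r 5.8 top 133.3 184
c [ 600.9 -150.8] mean [ 598.9 -153.2] r 12.8 top 136.3 153
c [639.9 133.5] mean [638.8 132.1] r 22.4 top 180.0 2165
platform 105.78868658868748 8062
c [461.6  -4.3] mean [461.3  -4.5] r 9.4 top 100.3 186
dish z 105.2 n 2133 tilt -0.006 diff g -6
dish z 106.5 n 2295 tilt 0.004 diff g 4
```

View pics/w8.png

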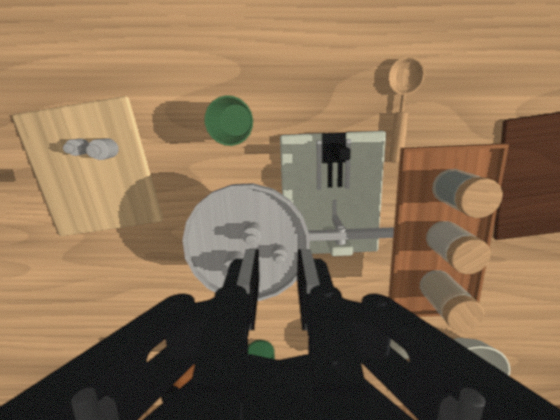

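The beam is level: the dish is at 105.5 mm and the platform at 105.8 mm. Three jars stand on the platform at pixels (480,195), (470,255) and (462,315), and the weights are in the dish. The knob has moved 36 mm to its stop, and the two spare weights are still on their board at (90,149).

```bash
python3 -c "
from bench import job; print(job.hand_in())"
```

```text
the job is handed in; nothing more can be done
None
```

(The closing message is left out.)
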